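# Unlock a sample cell and show its window to the inspection camera

## Robot

A 6-joint arm with a two-finger parallel gripper is mounted at the origin on a cart in front of the work surface, level with it; the furniture and walls round the work are solid. World frame = base frame: x ahead of the robot, y to its left, z up, the work surface at z = 0. Lengths are in m, angles in rad, forces in N, time in s.
With the tool pointing down it reaches from about 0.3 to 0.775 m from the base axis. Payload 14.6 kg.
Tool frame: the origin (TCP) lies on the centre line of the jaws, within the pads' length; the fingertips stand 19 mm ahead of it and the grasp point (between the pads) is the TCP; z points along the fingers, x is the direction in which the jaws open and shut, and the axes are right-handed (so a half turn about z gives the same grasp; the last joint's range is limited). The gripper opens to 94 mm and grips with 3 to 60 N. Pads are 16 mm wide; open, the fingers measure 119 mm over their backs; the gripper's body (75 mm by 177 mm) begins 78 mm behind the grasp point.
Start: joints at [-1.175, 0.3, 1.521, -0, 1.321, -0.067], TCP at [0.246, -0.492, 0.189] pointing down, gripper open.
Joint ranges: [-3.03, 3.03], [-0.79, 2.21], [0.23, 2.52], [-1.04, 4.18], [0, 3.07], [-2.55, 2.55]. Speed limits (rad/s): [2.22, 2.22, 2.57, 3.14, 3.14, 3.14].

## Interface

Orientations are given as [roll, pitch, yaw] about the fixed x, y, z axes, in that order (R = Rz(yaw) Ry(pitch) Rx(roll)).
In Python, from station import ctrl, imaging gives the robot as it stands.
- The arm moves only by the shell command python3 -m handwheel 'ROWS' [OPENING] [FORCE]. ROWS is JSON, a list that holds one entry, the list of rows, each a list of 4 numbers: the shift along the tool's x, y, z in m, then the turn about the tool's z in rad. A call has 1 to 10 rows; each row shifts and turns the pose as measured when the row begins, along the tool's axes as they then stand; what a row does not reach is not made up. A row lasts 1/10 s, in which the tool goes at most 50 mm and 8.59 degrees, less where a joint would pass 70% of its speed; a pose out of reach is approached as far as the arm can. A call is refused whole if a number of a shift passes 0.05 or a number of a turn 0.15, either way. A call with a gripper value outside its range is refused whole. OPENING is the finger opening in m, from 0 to 0.094, set as the call begins (- or left out, the last holds). The fingers move at their own pace and stop on an object; FORCE is the grip in N (left out, the last holds). Time passes only in rows, so rows that do not move let the fingers close. It gives the time, the measured TCP pose, the force and the opening at its end, in the units of the state.
- ctrl.get_obs(): the state, without advancing time (a new reading comes with each control period).
- imaging.camera(name): name is "side" or "top"; returns the picture (420x560x3 uint8, red, green, blue); there is no depth.
- imaging.camera_model(name): a dict with "camera_matrix" (3x3 intrinsics, pixels), "k1" (the pictures are not rectified: a ray, as slopes to the right and down, at radius r is drawn at 1 + k1 r^2 times it, then the intrinsics apply), "position" and "attitude" of the camera in the world. Camera axes: x right, y up, looking along -z (the intrinsics and any distortion apply to the point x, -y, -z); pixel columns grow to the right and rows downward; lengths in m; the calibration is good to about 2 mm. A picture is of the moment at which its call begins. camera_model takes no time and is no camera call.
- ctrl.hand_in(): hands the job in, once; it reports no verdict.
The state is a dict: "time_s": time; "qpos": joint angles; "joint_vel": joint speeds; "tau": joint torques, N m; "ee_pos": TCP position; "eef_rot": TCP orientation; "force": force on the tool from outside, world axes, zero at the start; "moment": the same for the moment, N m; "grip_width": finger opening in m.
Only numpy, scipy, OpenCV 4.12 (cv2) and the standard library are available. Lean on these libraries where they do the work, as an engineer would, in place of code of your own. Each camera call takes 0.05 s, during which the arm holds its last target. There are 200 camera calls.

## Task

The optical sample cell in the dock is due for a window inspection. Wind the dock's red knob clockwise, in several partial turns, all the way to its stop so that the tongue lets the cell go, then lift the cell out by its orange head and hold it upright before the inspection camera, window squarely facing the lens and centred on its line of sight, 90 mm in front of the lens. Finish while holding it there, still and clear of the camera, with the other things on the bench left where they are.

Things in the scene. Friction and masses are not known exactly. Their poses are not given: they have to be found in the camera images.
- key_grip (a point): red square winding knob on top of the dock's grey gearbox: 26 x 26 mm seen from above (flats face its own x and y, which turn with it), 32 mm tall. This point lies on its upright axis, 14 mm below its top face and 26 mm above the gearbox top (80 mm along the dock's x, 66 mm along y). Grip it from above on two opposite flats
- key (a joint): angle of the knob, rad; grows clockwise seen from above; starts at 0 to 0.6, stop at 4.2. A spring and a friction detent resist it (0.1 to 0.2 N m in all); it stays where it is let go. Winding slides a steel tongue with a yellow tip off the cell's step, towards the gearbox (18 mm over the 4.2 rad); the cell is free from about 3.0
- dock: fixed dock: aluminium base plate 210 (x) x 86 (y) x 12 mm, origin under its centre on the bench. The knob's axis and gearbox are 60 mm towards its -x, the black pocket with the cell 55 mm towards its +x (pocket floor 12 mm, wall tops 36 mm above the bench, 2 mm play round the cell)
- cell: optical sample cell, 0.1 to 0.25 kg, one rigid piece: aluminium foot 34 (x) x 36 (y) x 50 mm tall, on it an orange head 20 (x) x 36 (y) x 42 mm tall, flush with the foot at +x; the 14 mm step left at -x is held down by the tongue. Origin: centre of the foot's underside; z up, x to the window side. In the dock its axes are parallel to the dock's
- cell_head (a point): centre of the cell's orange head; axes as the cell's. Head top is 21 mm above this point, the foot's underside 71 mm below it. A white line along the top edge and across the face of the head marks the window side (+x). Grip the head from above across its 36 mm (y)
- window (a point): centre of the cell's round glass window (diameter 21 mm, dark rim), on the foot's +x face: 10 mm in +x and 41 mm below the head's centre. Own x points straight out of the window; axes as the cell's
- lens (a point): centre of the front of the inspection camera's lens (dark ring, diameter 46 mm, with small white lights), 140 mm above the bench. The lens looks level along this frame's own -x. The fixed camera, white body 62 x 50 x 46 mm on a post and a grey 100 x 90 mm base, stands behind it, up to 106 mm in +x
- view_point (a point): the point where the window's centre belongs: on the lens's line of sight, 90 mm straight in front of its front face, 140 mm above the bench; axes as the lens's. When the window faces the lens squarely, the cell's x is parallel to this frame's x, same way
- camera: the inspection camera with its stand, fixed; origin on the bench, 60 mm behind the lens front, under its line of sight
- tube_rack: bystander: blue tube rack with capped tubes, 92 x 114 x 68, upright (mm); origin at the centre of its underside; leave it where it is
- dish: bystander: stack of flat clear round dishes, diameter 92, 30 high (mm); origin at the centre of its underside; leave it where it is
- timer: bystander: white count-down timer lying flat, 70 x 66 x 18 (mm); origin at the centre of its underside; leave it where it is
- beaker: bystander: empty clear beaker, diameter 74, 94 high (mm); origin at the centre of its underside; leave it where it is
- marker: bystander: white marker pen with a black cap lying along its y, 131 long, 19 high (mm); origin at the centre of its underside; leave it where it is
Things that resemble listed ones, but are neither listed nor needed, are in the scene too. What is meant by the cell is not blue or green, and is the smaller of those in its own colour.

How it is judged:
On the way, in this order (a step that is already met when the one before it is completed fails the run):
1. the knob is wound to its stop, the cell still in its pocket (value of joint key above 3.9 rad and z of cell in the frame of dock below 0.02 m), for 0.2 s.
2. the cell is lifted clear of the dock in the gripper (z of cell in the frame of dock above 0.045 m and contact force between cell and the fingers above 1 N), for 0.2 s.
At the end, for the whole second after the job is handed in: The gripper holds the cell at rest (under 20 mm/s, 0.15 rad/s; finger force over 1 N), touching neither dock nor camera; its window is within 15 mm of the view point, facing the lens within 0.15 rad, upright within 0.15 rad; the knob is still wound beyond 3.9 rad (distance between window and view_point below 0.015 m and angle between the x axis of window and the x axis of view_point, either way round below 0.15 rad and x of lens in the frame of window above 0.06 m and angle between window's own z axis and vertical below 0.15 rad and contact force between cell and the fingers above 1 N and contact force between cell and dock below 0.2 N and contact force between cell and camera below 0.2 N and linear speed of cell below 0.02 m/s and angular speed of cell below 0.15 rad/s and value of joint key above 3.9 rad); the arm keeps its last pose, push and grip.
It fails at once if the robot or the cell pushes the camera (over 3 N) (contact force between camera and the arm above 3 N or contact force between camera and the fingers above 3 N or contact force between camera and cell above 3 N).
It fails at once if a bystander is moved by more than 20 mm (distance of any of tube_rack, dish, timer, beaker, marker from where it was at the start of the episode above 0.02 m).
It also fails if it takes over 61 s, if anything falls off the work surface, if the arm or the gripper's body presses on something with over 40 N, if the wrist force passes 120 N, or if a joint passes its speed limit or range.

## Working session

There is one attempt and no reset: what is moved stays moved. The work goes in short steps, Python scripts to look and compute and a shell command to move; the robot and the scene stay as the last step left them, time stands still between calls to the robot, and variables do not carry over. Pictures are saved under pics/ and viewed, about 8 in all and at most 12, crops included, and the job is handed in when it is done.

```bash
ls; mkdir -p pics
python3 - <<'E'
from station import ctrl, imaging
import cv2
for n in("side","top"):
    cv2.imwrite(f"pics/{n}0.png",imaging.camera(n)[:,:,::-1]); print(imaging.camera_model(n))
print(ctrl.get_obs())
E
```

```text
pics
{'camera_matrix': array([[403.07719012,   0.        , 287.10523127],
       [  0.        , 403.07719012, 209.05379988],
       [  0.        ,   0.        ,   1.        ]]), 'k1': -0.061779518448079135, 'position': array([0.1209339 , 1.00968488, 0.66684123]), 'attitude': array([ 1.0842882 , -0.02016176, -2.78100387])}
{'camera_matrix': array([[389.86814307,   0.        , 277.54262579],
       [  0.        , 389.86814307, 202.73028203],
       [  0.        ,   0.        ,   1.        ]]), 'k1': 0.014030187802603771, 'position': array([0.19176304, 0.03424658, 1.50621615]), 'attitude': array([ 0.20114548, -0.00350383, -1.4930937 ])}
{'time_s': 0.1, 'qpos': array([-1.17461592e+00,  3.00383045e-01,  1.52151816e+00, -2.42805640e-05,
        1.32069683e+00, -6.65670670e-02]), 'joint_vel': array([ 0.000822  , -0.00230569, -0.00227928,  0.00065199,  0.00064646,
       -0.00146087]), 'tau': array([ 2.16499975e-03, -5.32634532e+01, -3.53283226e+01,  7.09803100e-02,
        2.34612718e-02, -6.41365727e-05]), 'ee_pos': array([ 0.24543502, -0.4919203 ,  0.18886125]), 'eef_rot': array([-3.14154924e+00,  1.00472515e-03, -1.10804281e+00]), 'force': array([ 0.16885461,  0.07332912, -0.51899373]), 'moment': array([ 0.04687701,  0.00396471, -0.0620594 ]), 'grip_width': 0.09416607381962872}
```

View pics/top0.png

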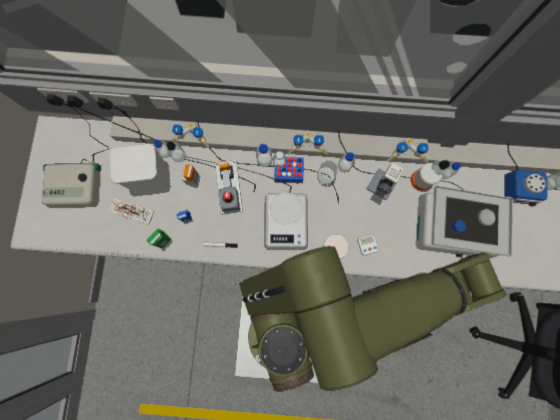

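View pics/side0.png

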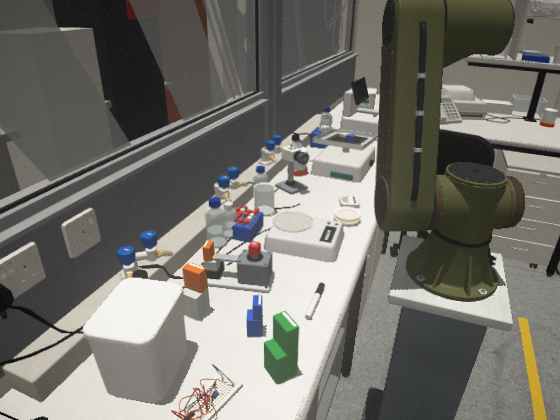

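Top view: the dock is at about (228,188), with the red knob at (228,197) and an orange head in the pocket at (225,168). A loose, larger orange cell stands at (189,172), blue and green lookalikes are at (184,215) and (158,238), and the camera is at (385,180). The side view shows the dock at (235,265) and the camera at (292,170). I choose the orange one in the dock and check it in one close composite.

Run:
```python
import cv2, numpy as np
t=cv2.imread("pics/top0.png"); s=cv2.imread("pics/side0.png")
def c(i,x,y,w,h): return cv2.resize(i[y:y+h,x:x+w],(400,300),interpolation=cv2.INTER_CUBIC)
cv2.imwrite("pics/c1.png",np.vstack([np.hstack([c(t,180,155,80,60),c(t,360,150,80,60)]),np.hstack([c(s,165,230,120,90),c(s,260,130,80,60)])]))
```

```text
(no output)
```

View pics/c1.png

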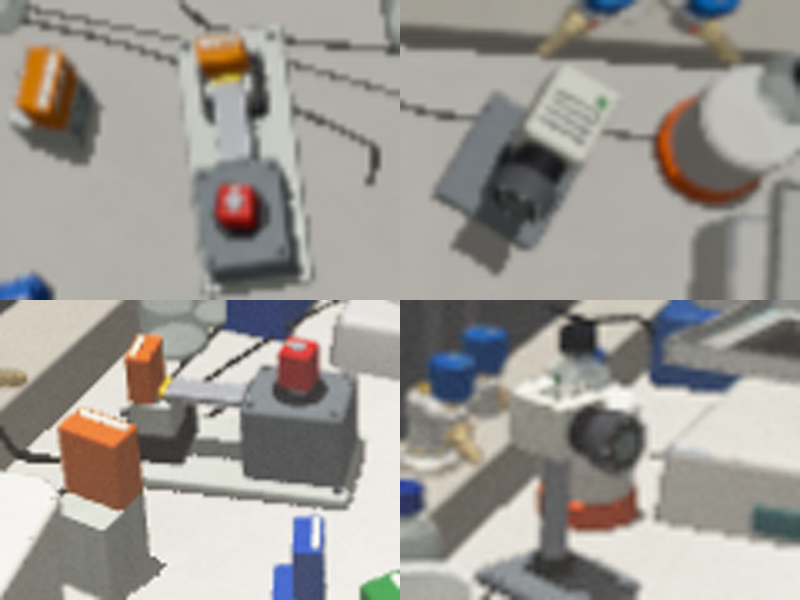

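The close crop confirms the cell in the dock: it is smaller than the loose orange one, and the yellow tongue tip is on its step. Its white line is on the +x side, away from the gearbox. The lens front is at about (385,190) in the top view and (305,158) in the side view. Next: the dock and camera fit, plus a bigger crop of the knob.

```bash
cat > h.py <<'E'
import numpy as np
from scipy.optimize import least_squares
from scipy.spatial.transform import Rotation as R
from station import imaging
M={n:imaging.camera_model(n) for n in("side","top")}
def proj(n,P):
    m=M[n]; p=(np.atleast_2d(P)-m["position"])@R.from_euler("xyz",m["attitude"]).as_matrix()
    s=np.c_[p[:,0]/-p[:,2],p[:,1]/p[:,2]]; s=s*(1+m["k1"]*(s**2).sum(1,keepdims=True))
    K=m["camera_matrix"]; return s*[K[0,0],K[1,1]]+K[:2,2]
def tri(a,b,x0=(.5,0,.1)):  # top px, side px
    r=least_squares(lambda X:np.r_[proj("top",X)[0]-a,proj("side",X)[0]-b],x0); return r.x,np.abs(r.fun).max()
def onz(n,px,z): return np.r_[least_squares(lambda X:proj(n,[X[0],X[1],z])[0]-px,[.5,0]).x,z]
def T(x,y,yaw,L): return np.asarray(L)@R.from_euler("z",yaw).as_matrix().T+[x,y,0]
E
python3 - <<'E'
from h import *
import cv2
tl=lambda x,y:(180+x/5,155+y/5); tr=lambda x,y:(360+(x-400)/5,150+y/5)
bl=lambda x,y:(165+x*.3,230+(y-300)*.3); br=lambda x,y:(260+(x-400)/5,130+(y-300)/5)
print("att check proj", proj("top",[.5,0,0]))
C=[onz("top",tl(*p),.012) for p in((182,40),(277,27),(313,278),(210,290))]
for a,b in((0,1),(1,2),(2,3),(3,0)): d=C[b]-C[a];print("plate edge",np.hypot(*d[:2]).round(4),np.degrees(np.arctan2(d[1],d[0])).round(1))
print("centre",np.mean(C,0))
print("knob top",tri(tl(236,200),bl(300,346)))
print("head top",tri(tl(222,44),bl(145,340)))
print("lens",tri(tr(525,200),br(622,440)))
B=[onz("top",tr(*p),.01) for p in((495,92),(435,195),(530,248))]
for a,b in((0,1),(1,2)): d=B[b]-B[a];print("base edge",np.hypot(*d[:2]).round(4),np.degrees(np.arctan2(d[1],d[0])).round(1))
W=[onz("top",tr(*p),.165) for p in((558,65),(622,98),(583,165),(525,130))]
for a,b in((0,1),(1,2),(2,3),(3,0)): d=W[b]-W[a];print("body edge",np.hypot(*d[:2]).round(4),np.degrees(np.arctan2(d[1],d[0])).round(1))
t=cv2.imread("pics/top0.png"); s=cv2.imread("pics/side0.png")
c=lambda i,x,y,w,h:cv2.resize(i[y:y+h,x:x+w],(400,300),interpolation=cv2.INTER_CUBIC)
cv2.imwrite("pics/c2.png",np.vstack([np.hstack([c(t,212,185,32,24),c(t,212,155,32,24)]),np.hstack([c(s,240,237,32,24),c(t,368,160,48,36)])]))
E
```

```text
att check proj [[290.93466977 203.35487907]]
plate edge 0.0763 -77.3
plate edge 0.2065 -166.5
plate edge 0.0804 101.3
plate edge 0.2045 12.3
centre [0.54637313 0.24828528 0.012     ]
knob top (array([0.48754858, 0.23643976, 0.11578758]), np.float64(0.4294903336217146))
head top (array([0.60780945, 0.26053455, 0.10582876]), np.float64(0.40841619722567657))
lens (array([ 0.54696977, -0.33128513,  0.13880085]), np.float64(0.041274339230881196))
base edge 0.099 153.0
base edge 0.0842 -116.0
body edge 0.0506 -114.6
body edge 0.0582 152.5
body edge 0.0473 61.5
body edge 0.0549 -24.1
```

View pics/c2.png

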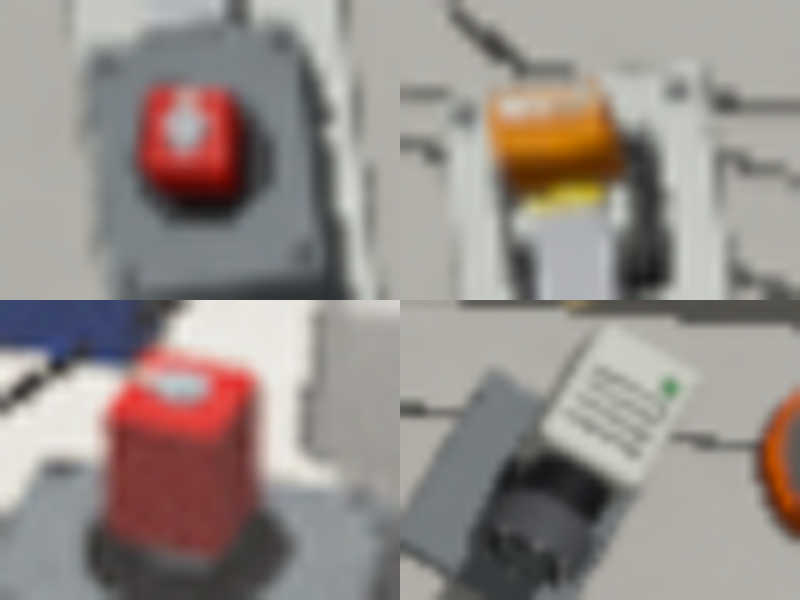

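The knob top triangulates to z = 0.116 and the head top to z = 0.106 (about 0.104 expected). Knob to head measures 122.7 mm against 122 expected, and lens z is 0.139 against 0.140, so the geometry agrees. Dock yaw is about 12° and lens x yaw about -27°. Next: the knob's orientation and the first reach.

```bash
cat >> h.py <<'E'
def delta(x,y,z,yaw):
    from station import ctrl
    o=ctrl.get_obs(); r=R.from_euler("xyz",o["eef_rot"]); d=r.as_matrix().T@(np.array([x,y,z])-o["ee_pos"])
    cy=o["eef_rot"][2]; turn=-((yaw-cy+np.pi)%(2*np.pi)-np.pi)
    print("t",round(o["time_s"],2),"tcp",o["ee_pos"].round(4),"rpy",o["eef_rot"].round(3),"q6",o["qpos"][5].round(3),"grip",round(o["grip_width"],4),"F",o["force"].round(1),"M",o["moment"].round(2),"| tool d",d.round(4),"turn",round(turn,3))
E
python3 - <<'E'
from h import *
c=lambda x,y:(240+x/12.5,237+(y-300)/12.5)
P=[onz("side",c(*p),.115) for p in((108,408),(215,435),(260,372),(152,348))]
for i in range(4):
    d=P[(i+1)%4]-P[i];print("knob edge",np.hypot(*d[:2]).round(4),np.degrees(np.arctan2(d[1],d[0])).round(1))
print(np.mean(P,0))
delta(.487,.236,.19,1.55)
E
```

```text
knob edge 0.0237 178.3
knob edge 0.0245 -87.3
knob edge 0.0239 0.4
knob edge 0.0236 93.3
[0.48710514 0.23748688 0.115     ]
t 0.1 tcp [ 0.2454 -0.4919  0.1889] rpy [-3.142e+00  1.000e-03 -1.108e+00] q6 -0.067 grip 0.0942 F [ 0.2  0.1 -0.5] M [ 0.05  0.   -0.06] | tool d [-0.5435 -0.5411 -0.0006] turn -2.658
```

```bash
python3 -m handwheel '[[[-0.035,-0.035,0,0],[-0.035,-0.035,0,0],[-0.035,-0.035,0,0],[-0.035,-0.035,0,0],[-0.035,-0.035,0,0],[-0.035,-0.035,0,0],[-0.035,-0.035,0,0],[-0.035,-0.035,0,0],[-0.035,-0.035,0,0],[-0.035,-0.035,0,0]]]' 0.06; python3 -c "
from h import *
delta(.487,.2365,.19,1.58)"
```

```text
time_s: 1.1
ee_pos: [0.401, -0.0178, 0.1872]
eef_rot: [-3.141, 0.005, -1.117]
force: [0.6, 0.0, 0.0]
grip_width: 0.0603
t 1.1 tcp [ 0.401  -0.0178  0.1872] rpy [-3.141  0.005 -1.117] q6 0.977 grip 0.0603 F [0.6 0.  0. ] M [ 0.   -0.05 -0.02] | tool d [-0.1909 -0.1887 -0.0019] turn -2.697
```

```bash
python3 -m handwheel '[[[-0.035,-0.035,0,0],[-0.035,-0.035,0,0],[-0.035,-0.035,0,0],[-0.035,-0.035,0,0],[-0.035,-0.035,0,0],[0,0,0,-0.15],[0,0,0,-0.15],[0,0,0,-0.15],[0,0,0,-0.15],[0,0,0,-0.15]]]'; python3 -m handwheel '[[[0,0,0,-0.15],[0,0,0,-0.15],[0,0,0,-0.15],[0,0,0,-0.15],[0,0,0,-0.15],[0,0,0,-0.15],[0,0,0,-0.15],[0,0,0,-0.15],[0,0,0,-0.15],[0,0,0,-0.15]]]';  python3 -c "
from h import *
delta(.487,.2365,.19,1.58)"
```

```text
time_s: 2.1
ee_pos: [0.4787, 0.2259, 0.1843]
eef_rot: [3.142, 0.007, -0.36]
force: [-0.0, 0.0, 0.4]
grip_width: 0.0599
time_s: 3.1
ee_pos: [0.477, 0.2254, 0.181]
eef_rot: [-3.129, 0.005, 1.14]
force: [0.3, 0.8, -0.0]
grip_width: 0.0598
t 3.1 tcp [0.477  0.2254 0.181 ] rpy [-3.129  0.005  1.14 ] q6 -0.772 grip 0.0598 F [ 0.3  0.8 -0. ] M [-0.   -0.13  0.03] | tool d [ 0.0142  0.0043 -0.0092] turn -0.44
```

```bash
python3 -m handwheel '[[[0.014,0.004,0,-0.15],[0,0,0,-0.15],[0,0,0,-0.14],[0,0,0,0],[0,0,0,0]]]';  python3 -c "
from h import *
import cv2
delta(.487,.2365,.18,1.58)
t=imaging.camera('top'); s=imaging.camera('side')
c=lambda i,x,y,w,h:cv2.resize(i[y:y+h,x:x+w,::-1],(400,300),interpolation=cv2.INTER_CUBIC)
cv2.imwrite('pics/c3.png',np.hstack([c(t,188,150,80,60),c(s,205,190,100,75)]))"
```

```text
time_s: 3.6
ee_pos: [0.4861, 0.2365, 0.1793]
eef_rot: [-3.125, 0.001, 1.585]
force: [0.2, 0.1, -0.2]
grip_width: 0.0602
t 3.6 tcp [0.4861 0.2365 0.1793] rpy [-3.125e+00  1.000e-03  1.585e+00] q6 -1.204 grip 0.0602 F [ 0.2  0.1 -0.2] M [ 0.06 -0.13  0.02] | tool d [-0.      0.0009 -0.0007] turn 0.005
```

View pics/c3.png

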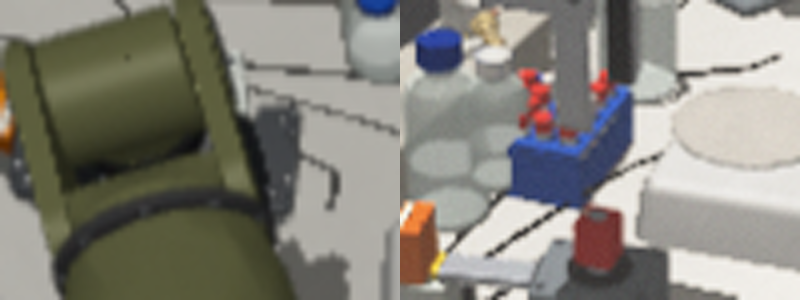

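The side crop shows the finger about over the knob at crop (575,130), with the knob free below it at (600,240). Moving down and gripping.

```bash
python3 -m handwheel '[[[0,0.001,0.025,0],[0,0,0.025,0],[0,0,0.02,0],[0,0,0.005,0],[0,0,0,0]]]';python3 -m handwheel '[[[0,0,0,0],[0,0,0,0],[0,0,0,0],[0,0,0,0],[0,0,0,0],[0,0,0,0]]]' 0.0 40;  python3 -c "
from h import *
delta(.487,.2365,.103,1.58)"
```

```text
time_s: 4.2
ee_pos: [0.4865, 0.2365, 0.1033]
eef_rot: [-3.128, 0.0, 1.574]
force: [-0.2, 0.0, 0.4]
grip_width: 0.0599
time_s: 4.8
ee_pos: [0.4881, 0.2372, 0.1071]
eef_rot: [-3.133, -0.002, 1.572]
force: [-0.9, 0.6, 0.1]
grip_width: 0.0153
t 4.8 tcp [0.4881 0.2372 0.1071] rpy [-3.133e+00 -2.000e-03  1.572e+00] q6 -1.192 grip 0.0153 F [-0.9  0.6  0.1] M [ 0.1  -0.14  0.  ] | tool d [-0.0007 -0.001   0.0041] turn -0.008
```

```bash
python3 -m handwheel '[[[0,0,0.004,0]]]'; python3 -c "
from h import *
import cv2
delta(.487,.2365,.103,1.58)
s=imaging.camera('side')
print(proj('side',[.487,.2365,.084]))
cv2.imwrite('pics/c4.png',cv2.resize(s[190:290,200:320,::-1],(600,500),interpolation=cv2.INTER_CUBIC))"
```

```text
time_s: 4.9
ee_pos: [0.4883, 0.2373, 0.1034]
eef_rot: [-3.134, -0.002, 1.572]
force: [-0.3, -0.8, 0.4]
grip_width: 0.0076
t 4.9 tcp [0.4883 0.2373 0.1034] rpy [-3.134e+00 -2.000e-03  1.572e+00] q6 -1.192 grip 0.0076 F [-0.3 -0.8  0.4] M [ 0.05 -0.12 -0.07] | tool d [-0.0008 -0.0013  0.0004] turn -0.008
[[255.12341008 254.29435093]]
```

View pics/c4.png

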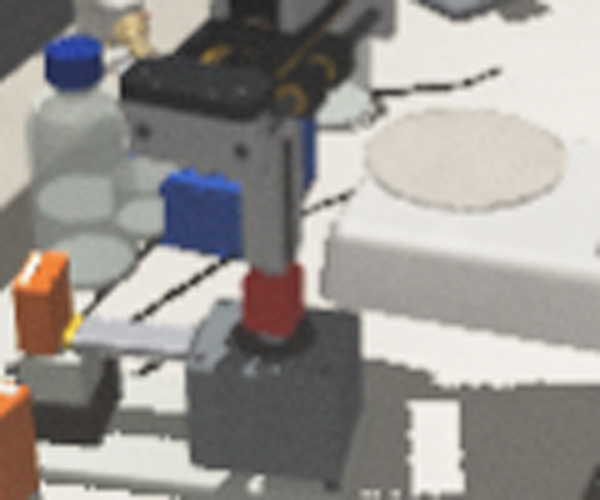

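```bash
python3 -m handwheel '[[[0,0,0,0],[0,0,0,0],[0,0,0,0],[0,0,0,0],[0,0,0,0],[0,0,0,0]]]' 0.07; python3 -c "
from h import *
import cv2
delta(.487,.2365,.103,1.58)
s=imaging.camera('side'); t=imaging.camera('top')
im=cv2.resize(s[205:280,215:315,::-1],(800,600),interpolation=cv2.INTER_CUBIC)
for dy in(-.035,.035):
  for z in(.084,.103,.116):
    p=(proj('side',[.488,.2373+dy,z])[0]-[215,205]+.5)*8-.5; cv2.circle(im,tuple(int(v) for v in p),3,(255,0,255) if dy<0 else (0,255,0),-1); print(dy,z,p)
cv2.imwrite('pics/c5.png',im)"
```

```text
time_s: 5.55
ee_pos: [0.4877, 0.237, 0.102]
eef_rot: [-3.132, -0.002, 1.572]
force: [-0.0, -0.5, 0.2]
grip_width: 0.0483
t 5.55 tcp [0.4877 0.237  0.102 ] rpy [-3.132e+00 -2.000e-03  1.572e+00] q6 -1.192 grip 0.0483 F [-0.  -0.5  0.2] M [ 0.06 -0.14  0.03] | tool d [-0.0005 -0.0007 -0.001 ] turn -0.008
-0.035 0.084 [365.38312624 342.49284742]
-0.035 0.103 [364.70213482 293.38171818]
-0.035 0.116 [364.23301886 259.28247883]
0.035 0.084 [273.20675731 457.68430166]
0.035 0.103 [271.61997435 406.80358564]
0.035 0.116 [270.52296707 371.43941984]
```

View pics/c5.png

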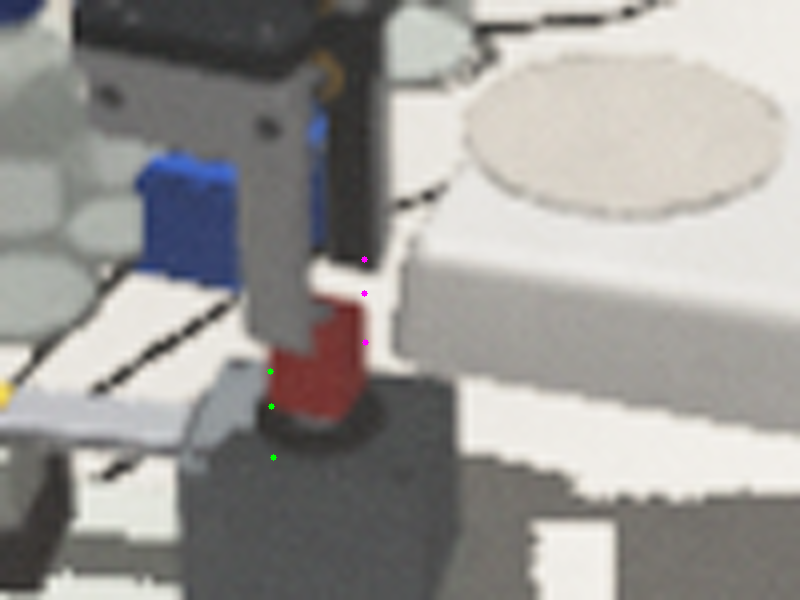

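The midpoint of the tips, about (318,306), projects to z ≈ 0.118, i.e. the knob's top, while the TCP reading implies 0.083. So the fingers closed above the knob and the reading disagrees with the picture by about 35 mm. I'll go down in small guarded steps with the jaws open.

```bash
python3 -m handwheel '[[[0,0,0,0],[0,0,0,0],[0,0,0.005,0],[0,0,0.005,0],[0,0,0.004,0]]]' 0.07;  python3 -m handwheel '[[[0,0,0.004,0],[0,0,0.004,0],[0,0,0,0]]]'; python3 -c "
from h import *
import cv2
delta(.487,.2365,.103,1.58)
s=imaging.camera('side')
im=cv2.resize(s[205:280,215:315,::-1],(800,600),interpolation=cv2.INTER_CUBIC)
cv2.imwrite('pics/c6.png',im)"
```

```text
time_s: 6.15
ee_pos: [0.4877, 0.2371, 0.0873]
eef_rot: [-3.132, -0.002, 1.572]
force: [-0.0, -0.5, 0.0]
grip_width: 0.0703
time_s: 6.45
ee_pos: [0.4871, 0.2369, 0.0774]
eef_rot: [-3.131, -0.001, 1.572]
force: [-1.0, 0.6, -0.2]
grip_width: 0.07
t 6.45 tcp [0.4871 0.2369 0.0774] rpy [-3.131e+00 -1.000e-03  1.572e+00] q6 -1.192 grip 0.07 F [-1.   0.6 -0.2] M [-0.   -0.11  0.04] | tool d [-0.0004 -0.0004 -0.0256] turn -0.008
```

View pics/c6.png

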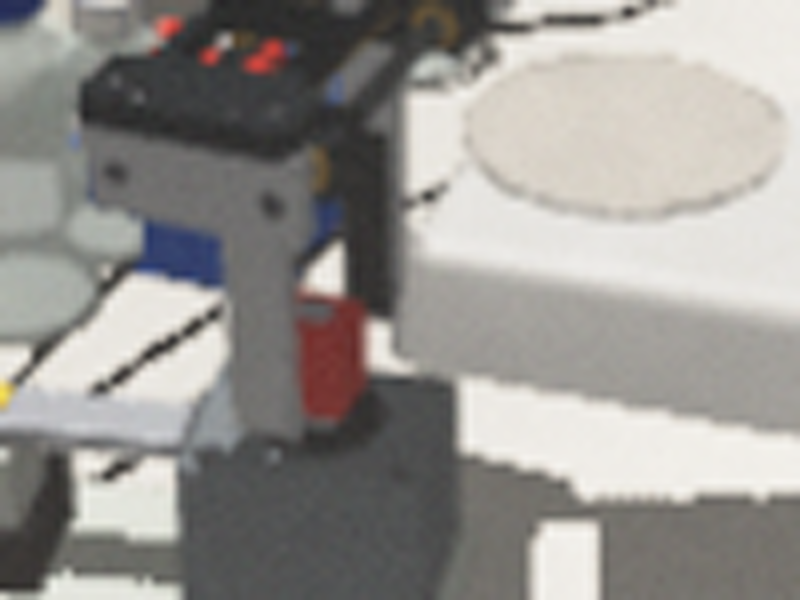

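Now the fingers straddle the knob: near tip (265,435), far tip (370,312), the midpoint giving tip z ≈ 0.094 against the 0.058 implied by the reading. The z reading is therefore about 35 mm low, and I'll use z_true ≈ z_read + 0.035. Down 7 mm more, then grip.

```bash
python3 -m handwheel '[[[0,0,0.004,0],[0,0,0.003,0]]]'; python3 -m handwheel '[[[0,0,0,0],[0,0,0,0],[0,0,0,0],[0,0,0,0],[0,0,0,0],[0,0,0,0],[0,0,0,0],[0,0,0,0]]]' 0.0 45;  python3 -c "
from h import *
delta(.487,.2365,.068,1.58)"
```

```text
time_s: 6.7
ee_pos: [0.4875, 0.2371, 0.0708]
eef_rot: [-3.132, -0.002, 1.572]
force: [0.3, 1.3, -1.0]
grip_width: 0.0698
time_s: 7.5
ee_pos: [0.4878, 0.2395, 0.0709]
eef_rot: [-3.134, -0.006, 1.573]
force: [0.2, -0.3, 0.3]
grip_width: 0.0259
t 7.5 tcp [0.4878 0.2395 0.0709] rpy [-3.134 -0.006  1.573] q6 -1.192 grip 0.0259 F [ 0.2 -0.3  0.3] M [-0.66 -0.13  0.02] | tool d [-0.003  -0.0008  0.0028] turn -0.007
```

Gripped at 25.9 mm, the width of the knob. Winding.

```bash
python3 -m handwheel '[[[0,0,0,0.12],[0,0,0,0.12],[0,0,0,0.12],[0,0,0,0.12],[0,0,0,0.12]]]';  python3 -c "
from h import *
delta(.4878,.2395,.0709,1.573)"
```

```text
time_s: 8.0
ee_pos: [0.4878, 0.2396, 0.0709]
eef_rot: [-3.132, -0.0, 0.953]
force: [0.8, 1.4, -1.1]
grip_width: 0.0257
t 8.0 tcp [0.4878 0.2396 0.0709] rpy [-3.132 -0.     0.953] q6 -0.572 grip 0.0257 F [ 0.8  1.4 -1.1] M [ 0.07 -0.12  0.15] | tool d [-0.0001  0.     -0.    ] turn -0.62
```

```bash
python3 -m handwheel '[[[0,0,0,0.15],[0,0,0,0.15],[0,0,0,0.15],[0,0,0,0.15],[0,0,0,0.15],[0,0,0,0.15],[0,0,0,0.15],[0,0,0,0.15],[0,0,0,0.15],[0,0,0,0]]]';  python3 -c "
from h import *
delta(.4878,.2395,.0709,1.573)"
```

```text
time_s: 9.0
ee_pos: [0.488, 0.2397, 0.0709]
eef_rot: [-3.138, 0.01, -0.401]
force: [-0.4, 1.1, -0.6]
grip_width: 0.0257
t 9.0 tcp [0.488  0.2397 0.0709] rpy [-3.138  0.01  -0.401] q6 0.78 grip 0.0257 F [-0.4  1.1 -0.6] M [ 0.22 -0.22 -0.06] | tool d [-0.0001  0.0003 -0.    ] turn -1.974
```

```bash
python3 -m handwheel '[[[0,0,0,0],[0,0,0,0],[0,0,0,0],[0,0,0,0],[0,0,0,0],[0,0,0,0]]]' 0.065; python3 -m handwheel '[[[0,0,0,-0.15],[0,0,0,-0.15],[0,0,0,-0.15],[0,0,0,-0.15],[0,0,0,-0.15],[0,0,0,-0.15],[0,0,0,-0.15],[0,0,0,-0.15],[0,0,0,-0.15],[0,0,0,-0.15]]]'; python3 -c "
from h import *
delta(.488,.2397,.0709,-.401+1.571)"
```

```text
time_s: 9.6
ee_pos: [0.4881, 0.2395, 0.0711]
eef_rot: [-3.138, 0.009, -0.389]
force: [-1.1, 0.1, 1.1]
grip_width: 0.065
time_s: 10.6
ee_pos: [0.4881, 0.2395, 0.0711]
eef_rot: [-3.132, -0.003, 1.117]
force: [-0.3, 0.3, 0.4]
grip_width: 0.0648
t 10.6 tcp [0.4881 0.2395 0.0711] rpy [-3.132e+00 -3.000e-03  1.117e+00] q6 -0.739 grip 0.0648 F [-0.3  0.3  0.4] M [ 0.03 -0.16  0.05] | tool d [ 0.0002 -0.0002  0.0002] turn -0.053
```

```bash
python3 -m handwheel '[[[0,0,0,-0.05],[0,0,0,0],[0,0,0,0],[0,0,0,0],[0,0,0,0],[0,0,0,0],[0,0,0,0]]]' 0 45; python3 -m handwheel '[[[0,0,0,0.15],[0,0,0,0.15],[0,0,0,0.15],[0,0,0,0.15],[0,0,0,0.15],[0,0,0,0.15],[0,0,0,0.15],[0,0,0,0.15],[0,0,0,0.15],[0,0,0,0.15]]]'; python3 -c "
from h import *
delta(.488,.2397,.0709,-.401+1.571)"
```

```text
time_s: 11.3
ee_pos: [0.4881, 0.2396, 0.0712]
eef_rot: [-3.132, -0.004, 1.17]
force: [0.1, 0.2, -0.3]
grip_width: 0.0258
time_s: 12.3
ee_pos: [0.4881, 0.2394, 0.0712]
eef_rot: [-3.138, 0.008, -0.336]
force: [-1.9, -0.6, 0.0]
grip_width: 0.0257
t 12.3 tcp [0.4881 0.2394 0.0712] rpy [-3.138  0.008 -0.336] q6 0.716 grip 0.0257 F [-1.9 -0.6  0. ] M [-0.01 -0.35  0.2 ] | tool d [-0.0001 -0.0002  0.0003] turn -1.506
```

```bash
python3 -m handwheel '[[[0,0,0,0.1],[0,0,0,0.1],[0,0,0,0.1],[0,0,0,0.05]]]'; python3 -c "
from h import *
delta(.488,.2397,.0709,-.401+1.571)"; python3 -m handwheel '[[[0,0,0,0.08],[0,0,0,0.08]]]'; python3 -c "
from h import *
delta(.488,.2397,.0709,-.401+1.571)"; python3 -m handwheel '[[[0,0,0,0.08],[0,0,0,0.08]]]'; python3 -c "
from h import *
delta(.488,.2397,.0709,-.401+1.571)"
```

```text
time_s: 12.7
ee_pos: [0.488, 0.2394, 0.0711]
eef_rot: [-3.141, 0.008, -0.705]
force: [-1.2, 1.3, -1.2]
grip_width: 0.0253
t 12.7 tcp [0.488  0.2394 0.0711] rpy [-3.141  0.008 -0.705] q6 1.085 grip 0.0253 F [-1.2  1.3 -1.2] M [-0.06 -0.37  0.21] | tool d [-0.0002 -0.0002  0.0002] turn -1.875
time_s: 12.9
ee_pos: [0.488, 0.2394, 0.0712]
eef_rot: [3.141, 0.008, -0.87]
force: [-2.2, 0.6, 1.2]
grip_width: 0.0257
t 12.9 tcp [0.488  0.2394 0.0712] rpy [ 3.141  0.008 -0.87 ] q6 1.251 grip 0.0257 F [-2.2  0.6  1.2] M [-0.   -0.07  0.62] | tool d [-0.0002 -0.0002  0.0003] turn -2.04
time_s: 13.1
ee_pos: [0.4883, 0.2398, 0.0713]
eef_rot: [3.141, 0.007, -1.033]
force: [4.7, 6.5, -3.7]
grip_width: 0.0273
t 13.1 tcp [0.4883 0.2398 0.0713] rpy [ 3.141  0.007 -1.033] q6 1.416 grip 0.0273 F [ 4.7  6.5 -3.7] M [ 1.06 -1.12  1.61] | tool d [-0.0001  0.0003  0.0004] turn -2.203
```

The moment rose from 0.2 to 1.6 N m after about 2.05 rad in this stroke, so the stop is reached. Releasing and lifting off, then checking the tongue.

```bash
python3 -m handwheel '[[[0,0,0,0],[0,0,0,0],[0,0,0,0],[0,0,0,0],[0,0,0,0],[0,0,0,0],[0,0,-0.02,0],[0,0,-0.03,0],[0,0,-0.03,0.0],[0,0,0,0.15]]]' 0.08; python3 -c "
from h import *
import cv2
delta(.608,.2635,.15,.21-np.pi/2)
s=imaging.camera('side')
cv2.imwrite('pics/c7.png',cv2.resize(s[190:320,160:320,::-1],(800,650),interpolation=cv2.INTER_CUBIC)[:600])"
```

```text
time_s: 14.1
ee_pos: [0.4879, 0.2388, 0.1533]
eef_rot: [3.137, 0.007, -1.18]
force: [0.1, -0.4, -0.6]
grip_width: 0.0802
t 14.1 tcp [0.4879 0.2388 0.1533] rpy [ 3.137  0.007 -1.18 ] q6 1.561 grip 0.0802 F [ 0.1 -0.4 -0.6] M [-0.04 -0.04  0.01] | tool d [ 0.023  -0.1204  0.0026] turn 0.181
```

View pics/c7.png

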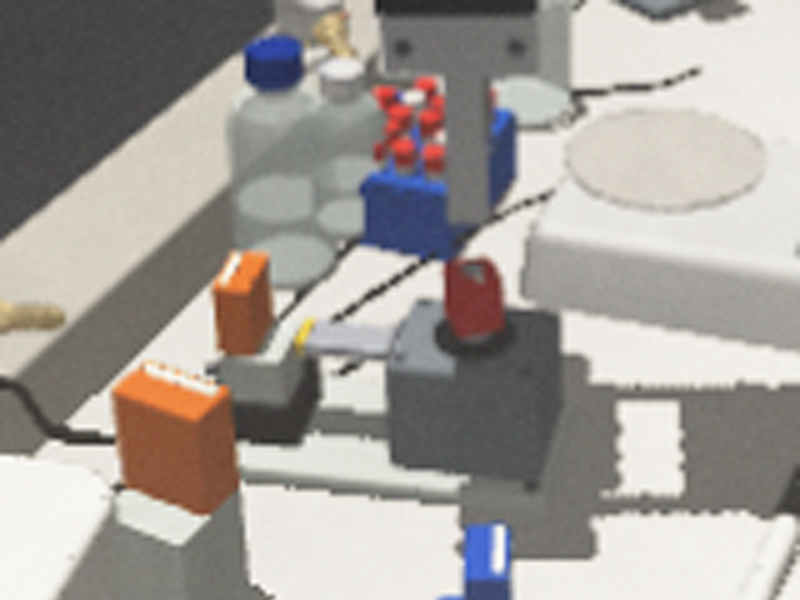

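The tongue (yellow tip at crop (303,335)) is now well off the step and the cell still stands in its pocket, head at (243,300). Moving over the head.

```bash
python3 -m handwheel '[[[0,0,0,0.12],[0,0,0,0.06],[0,-0.04,0,0],[0,-0.04,0,0],[0,-0.04,0,0],[0,0,0,0]]]' 0.07; python3 -c "
from h import *
import cv2
delta(.608,.2635,.15,.21-np.pi/2)
s=imaging.camera('side')
im=cv2.resize(s[190:290,160:280,::-1],(720,600),interpolation=cv2.INTER_CUBIC)
cv2.imwrite('pics/c8.png',im)"
```

```text
time_s: 14.75
ee_pos: [0.6065, 0.2619, 0.1461]
eef_rot: [3.127, 0.005, -1.366]
force: [-0.4, -1.0, -1.3]
grip_width: 0.0698
t 14.75 tcp [0.6065 0.2619 0.1461] rpy [ 3.127  0.005 -1.366] q6 1.714 grip 0.0698 F [-0.4 -1.  -1.3] M [-0.01 -0.01  0.01] | tool d [-0.0012 -0.0017 -0.0039] turn -0.005
```

View pics/c8.png

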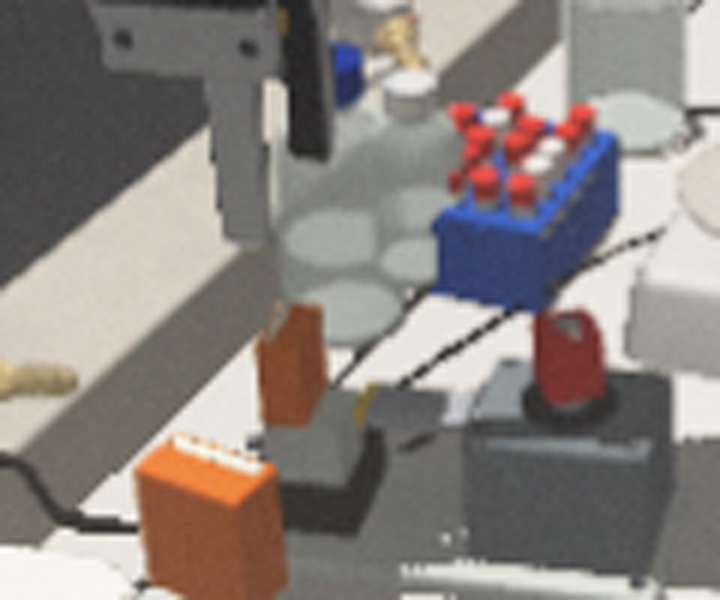

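The open jaws stand over the head: tips at crop (243,243) and (310,158), head top at (290,315), and the bottle is clear behind them. Going down and gripping.

```bash
python3 -m handwheel '[[[-0.001,-0.002,0.02,0],[0,0,0.025,0],[0,0,0.025,0],[0,0,0.015,0],[0,0,0.004,0],[0,0,0,0]]]'; python3 -c "
from h import *
delta(.608,.2635,.051,.21-np.pi/2)"
```

```text
time_s: 15.4
ee_pos: [0.6014, 0.2631, 0.0551]
eef_rot: [3.126, 0.005, -1.356]
force: [-0.1, 0.4, -0.2]
grip_width: 0.07
t 15.4 tcp [0.6014 0.2631 0.0551] rpy [ 3.126  0.005 -1.356] q6 1.706 grip 0.07 F [-0.1  0.4 -0.2] M [ 0.01 -0.04  0.  ] | tool d [ 0.001  -0.0066  0.004 ] turn 0.005
```

```bash
python3 -m handwheel '[[[0.001,-0.006,0.003,0],[0,0,0,0]]]'; python3 -m handwheel '[[[0,0,0,0],[0,0,0,0],[0,0,0,0],[0,0,0,0],[0,0,0,0],[0,0,0,0],[0,0,0,0]]]' 0 35; python3 -c "
from h import *
import cv2
delta(.608,.2635,.051,.21-np.pi/2)
s=imaging.camera('side')
im=cv2.resize(s[190:290,160:280,::-1],(720,600),interpolation=cv2.INTER_CUBIC)
cv2.imwrite('pics/c9.png',im)"
```

```text
time_s: 15.6
ee_pos: [0.6085, 0.2637, 0.054]
eef_rot: [3.129, 0.005, -1.355]
force: [-0.2, 0.2, 0.3]
grip_width: 0.0699
time_s: 16.3
ee_pos: [0.6095, 0.264, 0.0559]
eef_rot: [3.132, 0.006, -1.355]
force: [-0.4, -0.3, 0.2]
grip_width: 0.0361
t 16.3 tcp [0.6095 0.264  0.0559] rpy [ 3.132  0.006 -1.355] q6 1.703 grip 0.0361 F [-0.4 -0.3  0.2] M [-0.05  0.    0.01] | tool d [0.0002 0.0015 0.0049] turn 0.006
```

View pics/c9.png

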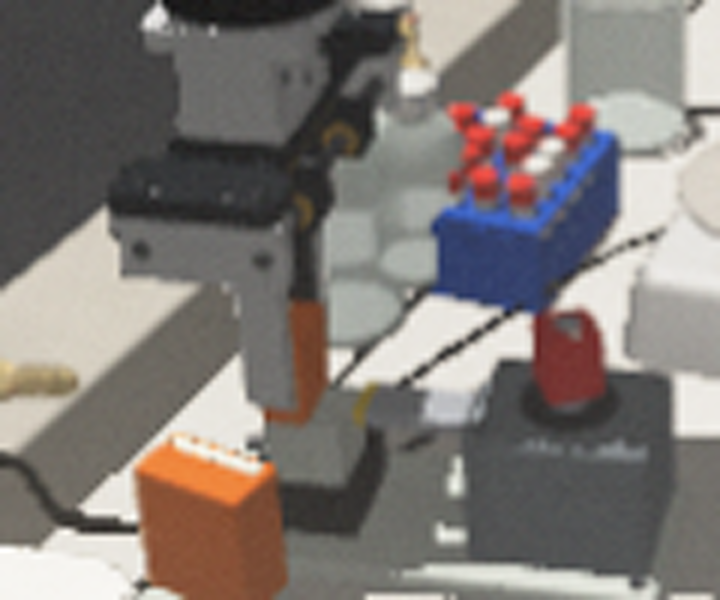

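Gripped at 36.1 mm across the head. Lifting, slowly at first.

```bash
python3 -m handwheel '[[[0,0,-0.01,0],[0,0,-0.015,0],[0,0,-0.02,0],[0,0,-0.025,0],[0,0,-0.025,0],[0,0,-0.025,0],[0,0,-0.02,0],[0,0,0,0]]]'; python3 -c "
from h import *
delta(.458,-.286,.154,-.471-np.pi/2)"
```

```text
time_s: 17.15
ee_pos: [0.6108, 0.2634, 0.2094]
eef_rot: [3.135, 0.006, -1.355]
force: [-0.4, 0.3, -1.1]
grip_width: 0.0354
t 17.15 tcp [0.6108 0.2634 0.2094] rpy [ 3.135  0.006 -1.355] q6 1.703 grip 0.0354 F [-0.4  0.3 -1.1] M [0.01 0.02 0.  ] | tool d [0.5042 0.2665 0.0542] turn 0.687
```

```bash
python3 -m handwheel '[[[0,0.03,0,0],[0,0.04,0,0],[0,0.04,0,0],[0.015,0.01,0,0],[0.03,0.01,0,0],[0.04,0.012,0,0],[0.04,0.012,0,0],[0.04,0.012,0,0],[0.04,0.012,0,0],[0.04,0.012,0,0]]]'; python3 -m handwheel '[[[0.04,0.012,0,0],[0.04,0.012,0,0],[0.03,0.01,0,0],[0.02,0.005,0,0],[0,0,0,0.1],[0,0,0,0.1],[0,0,0,0.1],[0,0,0,0.1]]]'; python3 -c "
from h import *
delta(.458,-.286,.154,-.471-np.pi/2)"
```

```text
time_s: 18.15
ee_pos: [0.4683, -0.0229, 0.2046]
eef_rot: [3.131, 0.006, -1.347]
force: [0.7, -0.1, -1.2]
grip_width: 0.0356
time_s: 18.95
ee_pos: [0.4536, -0.1685, 0.2007]
eef_rot: [3.125, 0.002, -1.768]
force: [-0.7, 0.0, -1.2]
grip_width: 0.0355
t 18.95 tcp [ 0.4536 -0.1685  0.2007] rpy [ 3.125e+00  2.000e-03 -1.768e+00] q6 1.338 grip 0.0355 F [-0.7  0.  -1.2] M [0.07 0.   0.02] | tool d [ 0.1144 -0.0281  0.0461] turn 0.274
```

```bash
python3 -m handwheel '[[[0,0,0,0.14],[0,0,0,0.13],[0.02,-0.01,0.01,0],[0.02,-0.015,0.015,0],[0.02,-0.015,0.015,0],[0.02,-0.01,0.005,0],[0.01,-0.005,0,0],[0,0,0,0]]]'; python3 -c "
from h import *
delta(.458,-.286,.154,-.471-np.pi/2)"
```

```text
time_s: 19.75
ee_pos: [0.4577, -0.2753, 0.1507]
eef_rot: [3.121, -0.002, -2.053]
force: [0.3, 0.4, -1.4]
grip_width: 0.0355
t 19.75 tcp [ 0.4577 -0.2753  0.1507] rpy [ 3.121e+00 -2.000e-03 -2.053e+00] q6 1.447 grip 0.0355 F [ 0.3  0.4 -1.4] M [ 0.04 -0.06 -0.02] | tool d [ 0.0093 -0.0051 -0.0034] turn -0.011
```

```bash
python3 -m handwheel '[[[0.009,-0.005,-0.003,-0.01],[0,0,0,0],[0,0,0,0]]]'; python3 -c "
from h import *
import cv2
delta(.458,-.286,.154,-.471-np.pi/2)
L=[]
for x0,x1,z0,z1 in((-.027,.007,-.071,-.021),(-.013,.007,-.021,.021)):
  for x in(x0,x1):
    for y in(-.018,.018):
      for z in(z0,z1): L.append([x,y,z])
L=np.array(L)-[0-.003+.006,0,0]+[.0,0,0]
L=np.array([[a[0],a[1],a[2]] for a in L])
L[:,0]+=.003+.003-.003  # head centred on x=0: head x -10..10
L=[]
for x0,x1,z0,z1 in((-.024,.010,-.071,-.021),(-.010,.010,-.021,.021)):
  L+=[[x,y,z] for x in(x0,x1) for y in(-.018,.018) for z in(z0,z1)]
P=T(.458,-.286,-.471,L)+[0,0,.181]
out=[]
for n in('top','side'):
  i=imaging.camera(n)[:,:,::-1]; p=proj(n,P); c=p.mean(0).astype(int); w,h=50,75
  x,y=c[0]-w//2,c[1]-h//2-5; im=cv2.resize(i[y:y+h,x:x+w],(400,600),interpolation=cv2.INTER_CUBIC)
  q=(p-[x,y]+.5)*8-.5
  for b in(0,8):
    for j in range(8):
      for k in(1,2,4):
        if not j&k: cv2.line(im,tuple(q[b+j].astype(int)),tuple(q[b+j+k].astype(int)),(255,0,255) if b else (0,255,0),1)
  v=proj(n,[[.547-.0802,-.3313+.0409,.14],[.547,-.3313,.14]]); v=(v-[x,y]+.5)*8-.5
  cv2.line(im,tuple(v[0].astype(int)),tuple(v[1].astype(int)),(255,255,0),1); out.append(im)
cv2.imwrite('pics/c10.png',np.hstack(out))"
```

```text
time_s: 20.05
ee_pos: [0.4584, -0.2849, 0.1548]
eef_rot: [3.122, -0.002, -2.041]
force: [-0.5, 0.5, -1.4]
grip_width: 0.0358
t 20.05 tcp [ 0.4584 -0.2849  0.1548] rpy [ 3.122e+00 -2.000e-03 -2.041e+00] q6 1.421 grip 0.0358 F [-0.5  0.5 -1.4] M [0.05 0.01 0.04] | tool d [ 0.0011 -0.0002  0.0008] turn 0.001
```

View pics/c10.png

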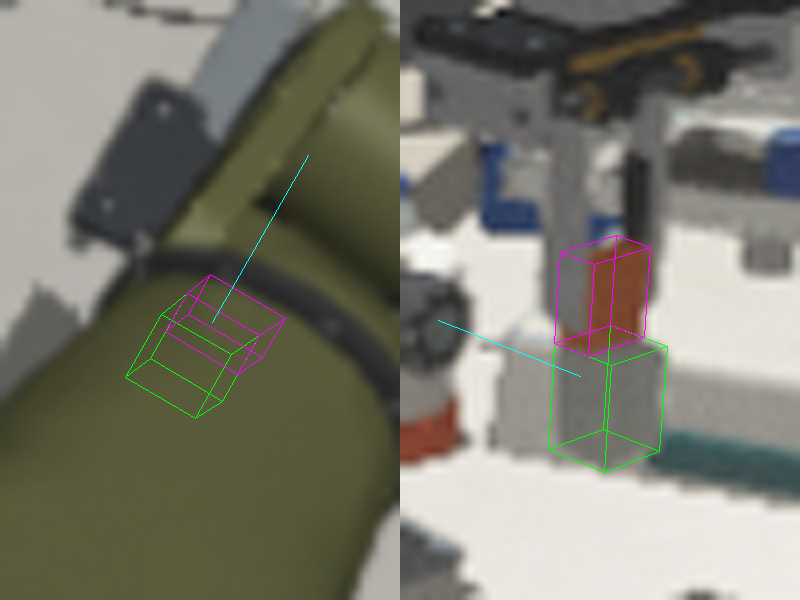

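The side crop shows the cell filling the predicted outline: foot bottom at (605,470), head top at (618,240), and the sight line starting at the lens ring (438,322). The arm hides the cell from the top camera. The readings are still and the tilt is about 0.02 rad, so I'm handing in.

```bash
python3 -c "
from h import *
from station import ctrl
delta(.458,-.286,.154,-.471-np.pi/2)
print(ctrl.get_obs()['joint_vel'].round(3)); print(ctrl.hand_in())"
```

```text
t 20.15 tcp [ 0.4584 -0.2849  0.1548] rpy [ 3.122e+00 -2.000e-03 -2.041e+00] q6 1.421 grip 0.0359 F [-0.1 -0.1 -1.4] M [0.05 0.02 0.  ] | tool d [ 0.0012 -0.0001  0.0008] turn 0.001
[-0.001  0.002  0.001  0.001 -0.    -0.001]
the job is handed in; nothing more can be done
None
```

I wound the red knob to its stop, lifted the cell out by its orange head and handed in at about 20 s of 61 s. It was held upright before the camera, window towards the lens.

**Knob:** I wound it in two strokes, about 2.0 rad each. The moment rose from 0.2 to 1.6 N m at the end, and the picture afterwards showed the tongue well off the step. The knob's angle itself has no readout, so "at the stop" rests on that.

**Final pose:** The tool was about 1.5 mm from my computed hold pose, with about 0.02 rad of tilt and about 0.001 rad of turn error. Joint speeds were at most 0.002 rad/s and the grip read 36 mm. In the last side picture the cell filled its predicted outline.

**What failed or disagreed:**
- **Height reading:** the first grip closed above the knob. The pictures showed the reported TCP height about 35 mm lower than the fingers really were, so I corrected for that from then on.
- **Sideways position:** the camera-measured knob position was about 3 mm off in y from where the jaws centred on it. The cell's distance along the side camera's view rests on the arm's reading and my lens measurement, because the arm hid the cell from the top camera.
- **Not checked:** the window itself faced away from the side camera, so I did not see it directly. I did not measure the bystanders again at the end; nothing touched them that I saw.

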